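# Fit the mixing bowl to the bench mixer and set it to slow

### The job

Set the grey mixing bowl into the drive cup of the bench mixer without dropping it, and press it down with a light, even push of about a kilogram (10 N) so that the rubber ribs grip it and it sits level; stop there, for at twice that it wedges. Then switch the mixer on with the large key and, once that key is up again, choose the slow speed with the small key at the far end of the key row. Do not press the key between them, and leave the other things on the bench where they are.

Things in the scene. Friction and masses are not known exactly. Their poses are not given: they have to be found in the camera images.
- bowl_center (a point): Centre of the rigid grey plastic mixing bowl (0.17 to 0.29 kg), on its axis, half-way up; z points out of its mouth. 78 mm high. A lip 10 mm thick and 18 mm high rings the mouth: 130 mm across outside, 110 mm inside, its top 39 mm above this point; pinch it there, one finger inside and one outside. The flat inner floor, 76 mm across, lies 33 mm below this point.
- bowl: The same bowl, origin at the centre of its underside. Below the lip it is a straight cone outside: 92 mm across at the underside, 115 mm at 60 mm up. The floor is 6 mm thick. It starts empty and upright on the bench.
- cup_rim (a point): Centre of the mouth of the mixer's fixed drive cup, 150 mm above the bench, z up; 127 mm across outside, same taper as the bowl. A rubber liner with eight upright ribs lines it; it beds in up to 5 mm higher or lower after each washing, so the depth at which it takes the bowl must be felt: first touch is when bowl_center is about 5 mm above this point, give or take 7 mm.
- drive_cup: The aluminium drive cup with its black rubber ribs, origin at the centre of its underside, 62 mm below its rim. Set down by its own weight the bowl may stand crooked by up to 3 degrees. Pushed in the middle of its floor it goes 1 mm deeper for each 2 to 4 N, snaps level by about 8 N and then stays gripped. Seated, the top of its lip stands 30 to 50 mm above the rim.
- mixer: Bench bowl mixer, fixed: white housing 240 mm deep, 190 mm wide, 82 mm high, origin under its centre on the bench; its key panel is towards -x of its own frame and slopes down that way at 12 degrees; the drive cup's axis is 50 mm to its +x. Its yaw varies.
- key_power_top (a point): Middle of the top of the large round key (36 mm across), the on key, at the mixer's +y end of the key row; z is the key's axis, tilted 12 degrees with the panel. The keys stand 12 mm proud of the panel; the row is about 130 mm from the cup's axis.
- key_fast_top (a point): Middle of the top of the small round key (25 mm across) in the middle of the row: fast speed. Not to be pressed.
- key_slow_top (a point): Middle of the top of the small round key (25 mm across) at the mixer's -y end of the row, 110 mm from the large one: slow speed.
- key_power (a joint): Travel of the large key: 0 up, 0.006 m fully down (about 4.5 N); it springs back. Counts as pressed beyond 0.004 m.
- key_fast (a joint): Travel of the middle small key, as key_power.
- key_slow (a joint): Travel of the small key at the -y end, as key_power.
- model: Bystander: pinkish dental plaster model, horseshoe of teeth on a base, about 65 mm wide and 34 mm high, origin under it.
- water_beaker: Bystander: clear plastic beaker, 68 mm across, 95 mm high, origin under it.
- jar: Bystander: glass jar with white cap, 56 mm across, 75 mm high, origin under it.
- spatula: Bystander: plaster spatula, 200 mm long, lying on the bench.

How it is judged:
By the outcome, as a careful person would: the job done as asked, in the order asked, and still so for the second after the job is handed in, with the robot touching nothing.
It also fails if it takes over 59 s, if anything falls off the work surface, if the arm or the gripper's body presses on something with over 40 N, if the wrist force passes 120 N, or if a joint passes its speed limit or range.

### The arm

A 7-joint arm with a two-finger parallel gripper is mounted at the origin on the work surface. World frame = base frame: x ahead of the robot, y to its left, z up, the work surface at z = 0. Lengths are in m, angles in rad, forces in N, time in s.
With the tool pointing down it reaches from about 0.425 to 0.875 m from the base axis. Payload 4.7 kg.
Tool frame: the origin (TCP) lies on the centre line of the jaws, within the pads' length; the fingertips stand ahead of it and the grasp point (between the pads) lies 8 mm behind it (ctrl.finger_overhang is the x of the fingertips in the tool frame, in m); x points along the fingers, z is the direction in which the jaws open and shut, and the axes are right-handed (so a half turn about x gives the same grasp; the last joint's range is limited). The gripper opens to 87 mm and grips with 3 to 60 N. Pads are 19 mm wide; open, the fingers measure 117 mm over their backs; the gripper's body (75 mm by 190 mm) begins 51 mm behind the grasp point.
Start: joints at [1.207, 0.321, -0.07, 1.45, 0.023, 1.371, -0.057], TCP at [0.24, -0.604, 0.234] pointing down, gripper open.
Joint ranges: [-2.86, 2.86], [-0.3, 2.09], [-1.38, 1.24], [0.06, 2.45], [-1.56, 4.7], [0.09, 2.05], [-2.69, 2.69]. Speed limits (rad/s): [2.57, 2.57, 3.14, 3.14, 3.14, 3.14, 3.14].

### API

Orientations are given as a rotation vector (axis times angle).
In Python, from bench import readout, viewer, job, nets, ctrl gives the robot as it stands.
- The arm moves only by the shell command python3 -m creep 'ROWS' [FORCE]. ROWS is JSON, a list of rows, each an object with "linear": the shift along the tool's x, y, z in m, a list of three; "twist": the turn, a rotation vector about the tool's x, y, z in degrees, a list of three; "fingers": the gripper's target within -1 to 1 (shut at 1, half-way at 0, fully open at -1). A call has 1 to 8 rows; each row is the pose to reach, as a shift and turn from the pose commanded when the call began, along the tool's axes at that moment; what a row does not reach only later rows make up. A row lasts 1/12 s, in which the tool goes at most 41.7 mm and 7.16 degrees, less where a joint would pass 70% of its speed; a pose out of reach is approached as far as the arm can. A call with a gripper value outside its range is refused whole. The fingers move at their own pace and stop on an object; FORCE is the grip in N (left out, the last holds). Time passes only in rows, so rows that repeat a pose let the fingers close. It gives the time, the measured TCP pose, the force and the opening at its end, in the units of the state.
- readout.get_state(): the state, without advancing time (a new reading comes with each control period).
- viewer.get_image(name): name is "side" or "top"; returns (picture, depth): 384x512x3 uint8, red, green, blue; 384x512 float32, m along the optical axis (not along the pixel's ray), 0 where there is no reading.
- viewer.camera_params(name): a dict with "K" (3x3 intrinsics, pixels), "cam_to_world" (4x4, takes a point from camera to world coordinates). Camera axes: x right, y down, z forward; pixel columns grow to the right and rows downward; lengths in m; the calibration is good to about 2 mm. A picture is of the moment at which its call begins. camera_params takes no time and is no camera call.
- job.close_job(): hands the job in, once; it reports no verdict.
Trained networks look in the newest picture that a camera, given by its name, has taken for a name from the list of things; names that differ only in an ending like _2 or _b are one class to them, and where a whole thing is asked for, a point or a joint stands for the part that bears it (a point fixed in the world has none). Each returns a list of dicts, best first, with "conf" (0 to 1); they miss things now and then, are a little off and sometimes report something else, mostly with a low value. They report only what shows in the picture. A call takes as long as a camera call.
- nets.boxes_of(camera, label): "centre" ([x, y, z] in m, in world coordinates, good to about 4 mm: the middle of the surface that is visible of it).
- nets.place_of(camera, label): "centre" ([x, y, z] in m, in world coordinates, good to about 4 mm: a listed point, or the origin of a listed thing).
The state is a dict: "time": time; "joint_positions": joint angles; "qd": joint speeds; "joint_torque": joint torques, N m; "position": TCP position; "tool_rot": TCP orientation; "ft_force": force on the tool from outside, world axes, zero at the start; "torque": the same for the moment, N m; "grip_width": opening from 0.0 (shut) to 1.0 (fully open).
Only numpy, scipy, OpenCV 4.12 (cv2) and the standard library are available. Lean on these libraries where they do the work, as an engineer would, in place of code of your own. Each camera call takes 0.05 s, during which the arm holds its last target.

## Working session

There is one attempt and no reset: what is moved stays moved. The work goes in short steps, Python scripts to look and compute and a shell command to move; the robot and the scene stay as the last step left them, time stands still between calls to the robot, and variables do not carry over. Pictures are saved under pics/ and viewed, and the job is handed in when it is done.

```bash
ls; mkdir -p pics; cat > h.py <<'E'
import numpy as np,cv2
from bench import readout,viewer,job,nets,ctrl
from scipy.spatial.transform import Rotation as R
def snap(n,f):
    im,d=viewer.get_image(n); cv2.imwrite('pics/'+f,im[:,:,::-1]); np.save('pics/'+f+'.npy',d); return im,d
def cloud(n,d):
    p=viewer.camera_params(n);K=np.array(p['K']);T=np.array(p['cam_to_world'])
    v,u=np.indices(d.shape);P=np.stack([(u-K[0,2])/K[0,0]*d,(v-K[1,2])/K[1,1]*d,d],-1)
    return P@T[:3,:3].T+T[:3,3]
E
python3 - <<'E'
from h import *
s=readout.get_state();print(s)
print(ctrl.finger_overhang,R.from_rotvec(s['tool_rot']).as_matrix().round(3))
for c in['side','top']:
    snap(c,c+'0.png')
    p=viewer.camera_params(c);print(c,p)
    for l in['bowl_center','cup_rim','key_power_top','key_slow_top','key_fast_top','mixer']:
        print(l,[(np.round(x['centre'],4),round(x['conf'],2)) for x in nets.place_of(c,l)[:3]])
print(readout.get_state()['time'])
E
```

```text
pics
{'time': 0.0, 'joint_positions': array([ 1.20707082,  0.32184321, -0.07007622,  1.45166429,  0.0225872 ,
        1.37080429, -0.0568827 ]), 'qd': array([ 0.00162248,  0.00081985, -0.00180796, -0.00050009,  0.00219989,
       -0.00051666, -0.00183556]), 'joint_torque': array([-6.21760573e-04, -4.91283453e+01, -4.04180093e-01, -3.12522554e+01,
       -6.37133187e-02,  4.36752336e-02,  1.65656352e-04]), 'position': array([ 0.23954253, -0.60367881,  0.23245368]), 'tool_rot': array([ 0.92756684,  1.36628268, -0.92589833]), 'ft_force': array([ 0.35646413,  0.70434314, -0.07982455]), 'torque': array([-0.01311216,  0.01435565,  0.05400929]), 'grip_width': 0.9993269892797569}
0.011 [[-0.001  0.929  0.369]
 [ 0.002  0.369 -0.929]
 [-1.    -0.    -0.002]]
side {'K': array([[364.65264143,   0.        , 258.10504697],
       [  0.        , 364.65264143, 187.02554212],
       [  0.        ,   0.        ,   1.        ]]), 'cam_to_world': array([[-0.8671433 , -0.34324112,  0.36089891,  0.25477554],
       [-0.49773009,  0.62352293, -0.60289627,  0.44124575],
       [-0.01808996, -0.70242771, -0
[... 545 characters left out ...]
571, 189.47907045],
       [  0.        ,   0.        ,   1.        ]]), 'cam_to_world': array([[-0.01058096, -0.99009652,  0.139989  ,  0.4785637 ],
       [-0.99991654,  0.0115144 ,  0.00585967, -0.11045381],
       [-0.00741352, -0.13991532, -0.99013572,  1.09784373],
       [ 0.        ,  0.        ,  0.        ,  1.        ]])}
bowl_center [(array([ 0.5533, -0.1667,  0.0381]), 0.59)]
cup_rim [(array([0.6097, 0.1417, 0.1488]), 0.89)]
key_power_top [(array([0.4735, 0.2151, 0.08  ]), 0.73)]
key_slow_top [(array([0.4655, 0.1067, 0.0847]), 0.41), (array([0.5553, 0.1444, 0.0026]), 0.25)]
key_fast_top [(array([0.4711, 0.1543, 0.0811]), 0.65)]
mixer [(array([0.5561, 0.1455, 0.0007]), 0.95)]
0.7
```

View pics/side0.png

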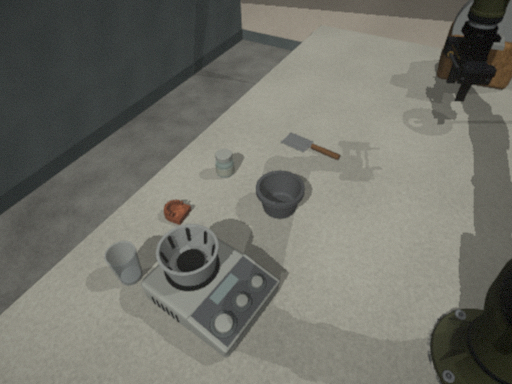

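View pics/top0.png

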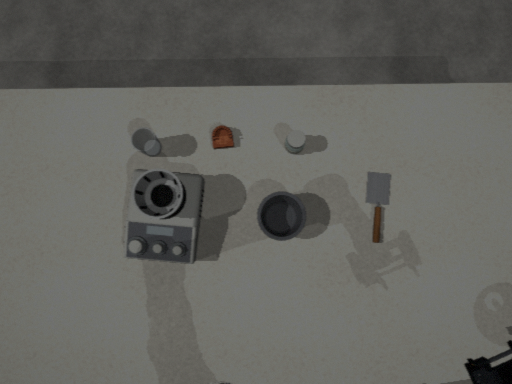

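```bash
python3 - <<'E'
from h import *
def fit(xy):
    A=np.c_[2*xy,np.ones(len(xy))];
    for _ in range(5):
        s=np.linalg.lstsq(A,(xy**2).sum(1),rcond=None)[0];r=np.sqrt(s[2]+s[0]**2+s[1]**2)
        e=abs(np.linalg.norm(xy-s[:2],axis=1)-r);k=e<max(.003,2*np.median(e));xy=xy[k];A=A[k]
    return s[:2].round(4),round(r,4),len(xy)
for c in['side','top']:
    P=cloud(c,np.load(f'pics/{c}0.png.npy'))
    # bowl lip: top points near z .078
    for nm,c0,z0,rr in[('bowl',(.554,-.169),.078,.08),('cup',(.608,.144),.15,.075)]:
        m=(np.hypot(P[...,0]-c0[0],P[...,1]-c0[1])<rr)
        q=P[m]; print(c,nm,'zmax',np.percentile(q[:,2],[50,90,99]).round(4))
        k=q[abs(q[:,2]-z0)<.004]; print('band',len(k),fit(k[:,:2]),k[:,2].mean().round(4))
    # everything else
E
```

```text
side bowl zmax [0.0253 0.0762 0.0787]
band 419 (array([ 0.5512, -0.1667]), np.float64(0.0601), 314) 0.0767
side cup zmax [0.1032 0.1481 0.1505]
band 583 (array([0.6046, 0.143 ]), np.float64(0.0598), 476) 0.1487
top bowl zmax [0.0088 0.0777 0.0806]
band 523 (array([ 0.5532, -0.1664]), np.float64(0.0602), 490) 0.0775
top cup zmax [0.1019 0.1492 0.1524]
band 450 (array([0.6064, 0.1443]), np.float64(0.06), 368) 0.1495
```

The top view shows the bowl at (281,216) and the cup at (160,194). The keys are at (136,246) large, (158,247) and (180,249). The side view agrees. Next I check the bowl's inner profile, the gripper's shape and the surroundings.

```bash
python3 - <<'E'
from h import *
for c,ctr in[('side',(.5512,-.1667)),('top',(.5532,-.1664))]:
    P=cloud(c,np.load(f'pics/{c}0.png.npy')).reshape(-1,3)
    r=np.hypot(P[:,0]-ctr[0],P[:,1]-ctr[1])
    m=(r<.058)&(P[:,2]>0.0)
    for a in np.arange(0.0,.08,.006):
        k=m&(abs(P[:,2]-a)<.003); 
        if k.sum(): print(c,round(a,3),k.sum(),np.percentile(r[k],[10,50,90]).round(4))
# gripper in tool frame
s=readout.get_state();Rt=R.from_rotvec(s['tool_rot']).as_matrix()
for c in['side','top']:
    d=np.load(f'pics/{c}0.png.npy')
    P=cloud(c,d).reshape(-1,3)[d.reshape(-1)>0];q=(P-s['position'])@Rt
    k=(np.linalg.norm(q,axis=1)<.35)&(P[:,2]>.02);q=q[k]
    for a in np.arange(-.3,.02,.01):
        j=abs(q[:,0]-a)<.005
        if j.sum()>3: print(c,round(a,3),j.sum(),'y',q[j,1].min().round(3),q[j,1].max().round(3),'z',q[j,2].min().round(3),q[j,2].max().round(3))
im=cv2.imread('pics/side0.png');cv2.imwrite('pics/z0.png',cv2.resize(im[0:140,400:512],None,fx=5,fy=4.2))
E
```

```text
side 0.0 76 [0.0396 0.051  0.0566]
side 0.006 207 [0.0225 0.0394 0.0457]
side 0.012 92 [0.0445 0.0463 0.0482]
side 0.018 101 [0.0461 0.0475 0.0496]
side 0.024 88 [0.0476 0.0488 0.0509]
side 0.03 102 [0.0483 0.0498 0.0519]
side 0.036 112 [0.0499 0.0511 0.0533]
side 0.042 110 [0.0507 0.0526 0.055 ]
side 0.048 111 [0.052  0.0534 0.0557]
side 0.054 74 [0.0533 0.0551 0.0568]
side 0.06 67 [0.0544 0.0557 0.0572]
side 0.066 47 [0.0554 0.0565 0.0577]
side 0.072 55 [0.055  0.0565 0.0575]
side 0.078 118 [0.0542 0.0564 0.0576]
top 0.0 62 [0.0106 0.027  0.0364]
top 0.006 600 [0.0134 0.03   0.0403]
top 0.012 142 [0.0319 0.0429 0.0447]
top 0.018 58 [0.0447 0.0456 0.0465]
top 0.024 55 [0.0461 0.0468 0.0477]
top 0.03 61 [0.0474 0.048  0.049 ]
top 0.036 55 [0.0483 0.0493 0.0499]
top 0.042 65 [0.0497 0.0505 0.0513]
top 0.048 66 [0.0509 0.0517 0.0527]
top 0.054 77 [0.0519 0.0529 0.0538]
top 0.06 61 [0.0536 0.0541 0.055 ]
top 0.066 28 [0.0544 0.055  0.0553]
top 0.072 30 [0.0548 0.055  0.0567]
top 0.078 150 [0.0552 0.0566 0.0577]
side -0.24 14 y -0.017 0.016 z -0.039 -0.031
side -0.23 135 y -0.031 0.035 z
[... 883 characters left out ...]
 0.012 z -0.06 0.055
side -0.02 48 y -0.012 0.011 z -0.057 0.051
side -0.01 51 y -0.01 0.011 z -0.056 0.049
side 0.0 66 y -0.012 0.011 z -0.056 0.055
side 0.01 45 y -0.011 0.011 z -0.055 0.051
top -0.15 9 y 0.03 0.037 z -0.052 -0.048
top -0.14 19 y 0.013 0.024 z -0.052 -0.047
top -0.13 31 y 0.008 0.024 z -0.053 -0.044
top -0.12 51 y 0.006 0.023 z -0.053 -0.032
top -0.11 97 y 0.0 0.026 z -0.053 -0.025
top -0.1 490 y -0.002 0.039 z -0.097 -0.014
top -0.09 75 y 0.013 0.039 z -0.097 -0.016
top -0.08 192 y 0.012 0.039 z -0.095 0.004
top -0.07 132 y 0.001 0.039 z -0.09 0.002
top -0.06 31 y -0.001 0.039 z -0.089 -0.052
top 0.0 22 y 0.002 0.013 z -0.055 0.048
top 0.01 28 y -0.004 0.013 z -0.055 0.05
```

View pics/z0.png

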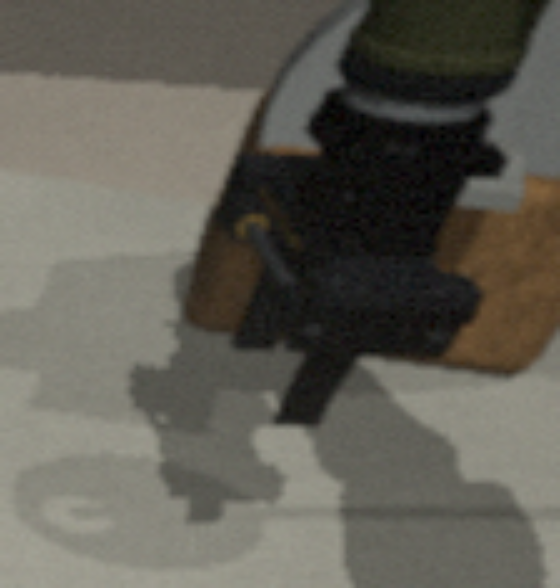

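```bash
cat >> h.py <<'E'
def go(p,zdir=None,tilt=0):
    """print tool-frame linear(m)/twist(deg) to world TCP p, jaw dir zdir (unit xy), tool x down tilted about jaw"""
    s=readout.get_state();Rt=R.from_rotvec(s['tool_rot'])
    l=Rt.inv().apply(np.array(p)-s['position'])
    print('lin',l.round(4),'|d|',np.linalg.norm(l).round(3))
    if zdir is not None:
        z=np.r_[zdir,0]/np.linalg.norm(zdir);x=np.array([0,0,-1.]);y=np.cross(z,x)
        Rg=R.from_rotvec(np.radians(tilt)*z)*R.from_matrix(np.c_[x,y,z])
        print('twist',(Rt.inv()*Rg).as_rotvec(degrees=True).round(2))
def st():
    s=readout.get_state();print('t',s['time'],'pos',s['position'].round(4),'F',s['ft_force'].round(2),'M',s['torque'].round(3),'w',round(s['grip_width'],3));print(R.from_rotvec(s['tool_rot']).as_matrix().round(3).tolist())
E
python3 - <<'E'
from h import *
go([.548,-.227,.16],[-.083,-.997])
E
```

```text
lin [ 0.0736  0.4257 -0.2369] |d| 0.493
twist [2.641e+01 1.000e-02 0.000e+00]
```

```bash
python3 -m creep '[{"linear":[0.005,0.035,-0.02],"twist":[3.5,0,0],"fingers":-1},{"linear":[0.01,0.07,-0.039],"twist":[7,0,0],"fingers":-1},{"linear":[0.015,0.105,-0.058],"twist":[10,0,0],"fingers":-1},{"linear":[0.02,0.14,-0.078],"twist":[13,0,0],"fingers":-1},{"linear":[0.025,0.175,-0.097],"twist":[16,0,0],"fingers":-1},{"linear":[0.03,0.21,-0.117],"twist":[19,0,0],"fingers":-1},{"linear":[0.035,0.245,-0.136],"twist":[22,0,0],"fingers":-1},{"linear":[0.04,0.28,-0.156],"twist":[26.4,0,0],"fingers":-1}]'; python3 - <<'E'
from h import *
st();go([.548,-.227,.16],[-.083,-.997])
E
```

```text
time: 1.37
position: [0.4434, -0.3544, 0.1937]
tool_rot: [1.272, 1.166, -1.272]
ft_force: [0.6, -0.8, 1.0]
grip_width: 1.002
t 1.3667 pos [ 0.4434 -0.3544  0.1937] F [ 0.61 -0.8   1.05] M [-0.06   0.022 -0.   ] w 1.002
[[0.001, 0.996, -0.086], [-0.001, -0.086, -0.996], [-1.0, 0.001, 0.001]]
lin [ 0.0337  0.0932 -0.136 ] |d| 0.168
twist [-0.17  0.04 -0.04]
```

```bash
python3 -m creep '[{"linear":[0.008,0.022,-0.032],"twist":[0,0,0],"fingers":-1},{"linear":[0.016,0.044,-0.064],"twist":[0,0,0],"fingers":-1},{"linear":[0.024,0.067,-0.097],"twist":[0,0,0],"fingers":-1},{"linear":[0.034,0.0932,-0.136],"twist":[0,0,0],"fingers":-1},{"linear":[0.034,0.0932,-0.136],"twist":[0,0,0],"fingers":-1},{"linear":[0.034,0.0932,-0.136],"twist":[0,0,0],"fingers":-1},{"linear":[0.034,0.0932,-0.136],"twist":[0,0,0],"fingers":-1}]'; python3 - <<'E'
from h import *
st();go([.548,-.227,.072],[-.083,-.997])
snap('top','t1.png');snap('side','s1.png')
a=cv2.imread('pics/t1.png');b=cv2.imread('pics/s1.png');cv2.imwrite('pics/b1.png',np.hstack([cv2.resize(a[130:300,200:370],(400,400)),cv2.resize(b[90:260,220:390],(400,400))]))
E
```

```text
time: 1.95
position: [0.5465, -0.2281, 0.1594]
tool_rot: [1.268, 1.169, -1.27]
ft_force: [-0.4, -0.9, 0.9]
grip_width: 1.0
t 1.95 pos [ 0.5465 -0.2281  0.1594] F [-0.43 -0.89  0.9 ] M [-0.004  0.06  -0.04 ] w 1.0
[[-0.001, 0.997, -0.082], [-0.001, -0.082, -0.997], [-1.0, -0.001, 0.001]]
lin [ 0.0874  0.0014 -0.0013] |d| 0.087
twist [0.07 0.04 0.04]
```

View pics/b1.png

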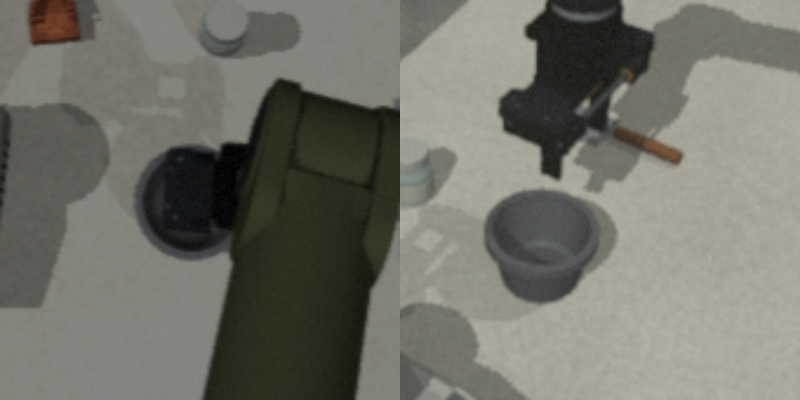

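The gripper is over the bowl's right (-y) lip and the bowl is undisturbed. I go down to the lip.

```bash
python3 -m creep '[{"linear":[0.03,0.001,-0.001],"twist":[0,0,0],"fingers":-1},{"linear":[0.06,0.0014,-0.001],"twist":[0,0,0],"fingers":-1},{"linear":[0.08,0.0014,-0.001],"twist":[0,0,0],"fingers":-1},{"linear":[0.087,0.0014,-0.001],"twist":[0,0,0],"fingers":-1},{"linear":[0.087,0.0014,-0.001],"twist":[0,0,0],"fingers":-1},{"linear":[0.087,0.0014,-0.001],"twist":[0,0,0],"fingers":-1}]'; python3 - <<'E'
from h import *
st()
E
```

```text
time: 2.55
position: [0.5481, -0.2286, 0.0735]
tool_rot: [1.271, 1.167, -1.271]
ft_force: [1.1, -0.2, -0.3]
grip_width: 0.996
t 2.55 pos [ 0.5481 -0.2286  0.0735] F [ 1.1  -0.23 -0.28] M [-0.034 -0.001  0.055] w 0.996
[[0.001, 0.996, -0.085], [-0.001, -0.085, -0.996], [-1.0, 0.001, 0.001]]
```

```bash
python3 -m creep '[{"linear":[0.001,0,-0.001],"twist":[0,0,0],"fingers":1},{"linear":[0.001,0,-0.001],"twist":[0,0,0],"fingers":1},{"linear":[0.001,0,-0.001],"twist":[0,0,0],"fingers":1},{"linear":[0.001,0,-0.001],"twist":[0,0,0],"fingers":1},{"linear":[0.001,0,-0.001],"twist":[0,0,0],"fingers":1},{"linear":[0.001,0,-0.001],"twist":[0,0,0],"fingers":1},{"linear":[0.001,0,-0.001],"twist":[0,0,0],"fingers":1},{"linear":[0.001,0,-0.001],"twist":[0,0,0],"fingers":1}]' 40; python3 -m creep '[{"linear":[0,0,0],"twist":[0,0,0],"fingers":1},{"linear":[0,0,0],"twist":[0,0,0],"fingers":1},{"linear":[0,0,0],"twist":[0,0,0],"fingers":1},{"linear":[0,0,0],"twist":[0,0,0],"fingers":1},{"linear":[0,0,0],"twist":[0,0,0],"fingers":1},{"linear":[0,0,0],"twist":[0,0,0],"fingers":1}]' 50;python3 - <<'E'
from h import *
st()
E
```

```text
time: 3.22
position: [0.5482, -0.2262, 0.0716]
tool_rot: [1.27, 1.169, -1.27]
ft_force: [0.1, 0.7, 0.2]
grip_width: 0.476
time: 3.72
position: [0.5489, -0.2263, 0.0721]
tool_rot: [1.271, 1.168, -1.269]
ft_force: [0.2, 0.0, 1.4]
grip_width: 0.117
t 3.7167 pos [ 0.5489 -0.2263  0.0721] F [0.22 0.05 1.37] M [ 0.22  -0.095 -0.063] w 0.117
[[0.001, 0.997, -0.083], [-0.0, -0.083, -0.997], [-1.0, 0.001, -0.0]]
```

```bash
python3 -m creep '[{"linear":[0,0,0],"twist":[0,0,0],"fingers":1},{"linear":[0,0,0],"twist":[0,0,0],"fingers":1},{"linear":[-0.005,0,0],"twist":[0,0,0],"fingers":1},{"linear":[-0.015,0,0],"twist":[0,0,0],"fingers":1},{"linear":[-0.03,0,0],"twist":[0,0,0],"fingers":1},{"linear":[-0.045,0,0],"twist":[0,0,0],"fingers":1},{"linear":[-0.06,0,0],"twist":[0,0,0],"fingers":1},{"linear":[-0.06,0,0],"twist":[0,0,0],"fingers":1}]' 50;python3 - <<'E'
from h import *
st()
im,d=snap('side','s2.png')
b=cv2.imread('pics/s2.png');cv2.imwrite('pics/b2.png',cv2.resize(b[60:260,200:400],(600,600)))
P=cloud('side',d).reshape(-1,3);s=readout.get_state()
print(P[(abs(P[:,0]-.553)<.07)&(abs(P[:,1]+.166)<.07)&(P[:,2]>.115)].shape)
E
```

```text
time: 4.38
position: [0.5497, -0.2269, 0.135]
tool_rot: [1.27, 1.164, -1.268]
ft_force: [0.4, -0.6, -1.1]
grip_width: 0.114
t 4.3833 pos [ 0.5497 -0.2269  0.135 ] F [ 0.45 -0.6  -1.1 ] M [-0.107 -0.07   0.005] w 0.114
[[0.004, 0.997, -0.083], [-0.002, -0.083, -0.997], [-1.0, 0.005, 0.002]]
(7023, 3)
```

View pics/b2.png

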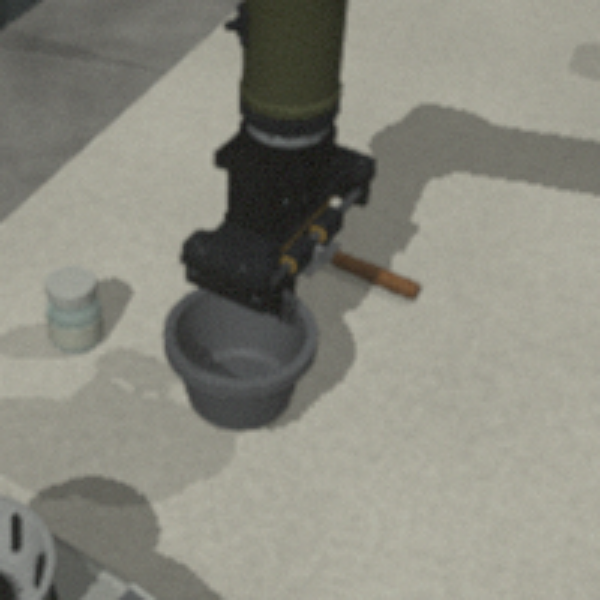

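```bash
python3 -m creep '[{"linear":[-0.025,0,0],"twist":[0,0,0],"fingers":1},{"linear":[-0.055,0.001,-0.005],"twist":[0,0,0],"fingers":1},{"linear":[-0.085,0.003,-0.02],"twist":[0,0,0],"fingers":1},{"linear":[-0.11,0.005,-0.04],"twist":[0,0,0],"fingers":1},{"linear":[-0.12,0.008,-0.07],"twist":[0,0,0],"fingers":1},{"linear":[-0.125,0.01,-0.1],"twist":[0,0,0],"fingers":1},{"linear":[-0.125,0.012,-0.13],"twist":[0,0,0],"fingers":1},{"linear":[-0.125,0.014,-0.16],"twist":[0,0,0],"fingers":1}]';python3 - <<'E'
from h import *
st();go([.603,.0843,.26],[-.083,-.997])
E
```

```text
time: 5.1
position: [0.5749, -0.0667, 0.2558]
tool_rot: [1.269, 1.169, -1.271]
ft_force: [0.6, -0.4, -1.9]
grip_width: 0.116
t 5.1 pos [ 0.5749 -0.0667  0.2558] F [ 0.59 -0.44 -1.87] M [-0.11  -0.002 -0.068] w 0.116
[[-0.001, 0.997, -0.083], [-0.0, -0.083, -0.997], [-1.0, -0.001, 0.0]]
lin [-0.0042  0.0155 -0.1528] |d| 0.154
twist [-0.    0.02  0.07]
```

```bash
python3 -m creep '[{"linear":[-0.004,0.003,-0.03],"twist":[0,0,0],"fingers":1},{"linear":[-0.004,0.006,-0.06],"twist":[0,0,0],"fingers":1},{"linear":[-0.004,0.009,-0.09],"twist":[0,0,0],"fingers":1},{"linear":[-0.004,0.012,-0.12],"twist":[0,0,0],"fingers":1},{"linear":[-0.004,0.014,-0.14],"twist":[0,0,0],"fingers":1},{"linear":[-0.004,0.0155,-0.153],"twist":[0,0,0],"fingers":1},{"linear":[-0.004,0.0155,-0.153],"twist":[0,0,0],"fingers":1},{"linear":[-0.004,0.0155,-0.153],"twist":[0,0,0],"fingers":1}]';cat > m.py <<'E'
from h import *
st();tag=__import__('sys').argv[1]
s=readout.get_state();zl=s['position'][2]+.006
pc=s['position'][:2]+.0596*np.array([.083,.997])
print('expected centre',pc.round(4),'lip',zl)
for c in['side','top']:
    im,d=snap(c,c+tag+'.png');P=cloud(c,d).reshape(-1,3)
    r=np.hypot(*(P[:,:2]-pc).T)
    k=P[(r<.072)&(r>.05)&(abs(P[:,2]-zl)<.005)]
    # exclude near finger
    k=k[np.hypot(*(k[:,:2]-s['position'][:2]).T)>.03]
    if len(k)>50:
        A=np.c_[k-k.mean(0)];u,sv,vt=np.linalg.svd(A,full_matrices=False);n=vt[2]*np.sign(vt[2,2]);
        A=np.c_[2*k[:,:2],np.ones(len(k))];q=np.linalg.lstsq(A,(k[:,:2]**2).sum(1),rcond=None)[0]
        print(c,len(k),'c',q[:2].round(4),'r',np.sqrt(q[2]+q[0]**2+q[1]**2).round(4),'z',np.percentile(k[:,2],[10,50,90]).round(4),'tilt deg',np.degrees(n[:2]).round(2))
        e=(k[:,:2]-q[:2])
    for l in['bowl_center','cup_rim']: print(c,l,[(np.round(x['centre'],4),round(x['conf'],2)) for x in nets.place_of(c,l)[:2]])
E
python3 m.py 3; python3 -c "
import cv2,numpy as np
a=cv2.imread('pics/top3.png');b=cv2.imread('pics/side3.png');cv2.imwrite('pics/b3.png',np.hstack([cv2.resize(a[100:300,80:280],(400,400)),cv2.resize(b[120:350,90:320],(400,400))]))"
```

```text
time: 5.77
position: [0.6031, 0.0826, 0.2596]
tool_rot: [1.268, 1.169, -1.272]
ft_force: [0.4, -1.0, -2.1]
grip_width: 0.116
t 5.7667 pos [0.6031 0.0826 0.2596] F [ 0.38 -1.04 -2.06] M [-0.217  0.032 -0.037] w 0.116
[[-0.002, 0.997, -0.082], [-0.001, -0.082, -0.997], [-1.0, -0.002, 0.001]]
expected centre [0.608 0.142] lip 0.2655619894909183
side 565 c [0.606  0.1427] r 0.06 z [0.2608 0.2621 0.2642] tilt deg [0.14 1.62]
side bowl_center [(array([0.6095, 0.1432, 0.2301]), 0.64)]
side cup_rim [(array([0.6061, 0.1453, 0.1516]), 0.6), (array([0.6084, 0.1411, 0.2278]), 0.18)]
top 69 c [0.5626 0.1025] r 0.0092 z [0.2627 0.2651 0.2677] tilt deg [-10.73  -8.99]
top bowl_center [(array([0.6078, 0.1378, 0.2254]), 0.64)]
top cup_rim [(array([0.612 , 0.1429, 0.1467]), 0.51)]
```

View pics/b3.png

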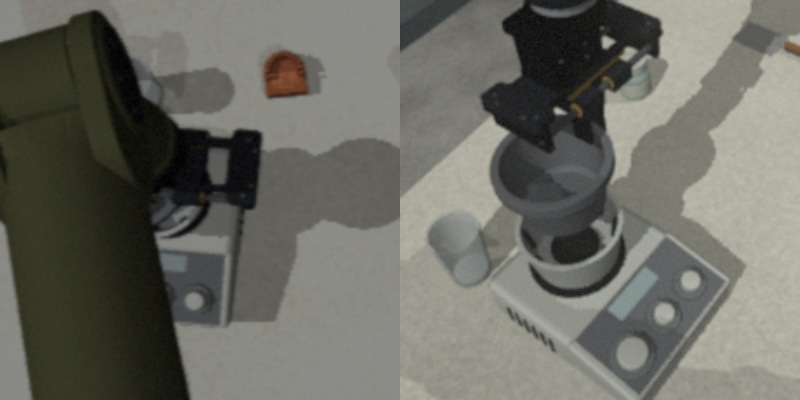

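```bash
python3 - <<'E'
from h import *
for nm,f,pc,zl in[('cup0','side0',(.6046,.143),.150),('bowl0','side0',(.5512,-.1667),.078),('bowl3','side3',(.606,.1427),.263)]:
    P=cloud('side',np.load(f'pics/{f}.png.npy')).reshape(-1,3);r=np.hypot(*(P[:,:2]-pc).T)
    k=P[(r<.064)&(r>.056)&(abs(P[:,2]-zl)<.006)]
    for _ in range(4):
        A=np.c_[k[:,:2]-pc,np.ones(len(k))];q=np.linalg.lstsq(A,k[:,2],rcond=None)[0];e=k[:,2]-A@q;k=k[abs(e)<.0015]
    A=np.c_[2*k[:,:2],np.ones(len(k))];c=np.linalg.lstsq(A,(k[:,:2]**2).sum(1),rcond=None)[0]
    print(nm,len(k),'slope deg',np.degrees(q[:2]).round(2),'z',q[2].round(4),'c',c[:2].round(4))
E
```

```text
cup0 387 slope deg [-0.23  0.12] z 0.1486 c [0.6052 0.1428]
bowl0 229 slope deg [-0.09  0.04] z 0.0765 c [ 0.5513 -0.1664]
bowl3 520 slope deg [-0.05 -2.08] z 0.2627 c [0.6058 0.1428]
```

```bash
python3 -m creep '[{"linear":[0.01,-0.0007,0],"twist":[0,1,0],"fingers":1},{"linear":[0.025,-0.001,0],"twist":[0,2,0],"fingers":1},{"linear":[0.04,-0.001,0],"twist":[0,2,0],"fingers":1},{"linear":[0.045,-0.001,0],"twist":[0,2,0],"fingers":1},{"linear":[0.045,-0.001,0],"twist":[0,2,0],"fingers":1},{"linear":[0.045,-0.001,0],"twist":[0,2,0],"fingers":1}]';python3 - <<'E'
from h import *
st()
im,d=snap('side','side4.png')
P=cloud('side',d).reshape(-1,3);pc=(.605,.143);r=np.hypot(*(P[:,:2]-pc).T)
k=P[(r<.066)&(r>.054)&(abs(P[:,2]-.22)<.006)]
for _ in range(4):
        A=np.c_[k[:,:2]-pc,np.ones(len(k))];q=np.linalg.lstsq(A,k[:,2],rcond=None)[0];e=k[:,2]-A@q;k=k[abs(e)<.0015]
A=np.c_[2*k[:,:2],np.ones(len(k))];c=np.linalg.lstsq(A,(k[:,:2]**2).sum(1),rcond=None)[0]
print(len(k),'slope deg',np.degrees(q[:2]).round(2),'z',q[2].round(4),'c',c[:2].round(4))
E
```

```text
time: 6.57
position: [0.6026, 0.0832, 0.2159]
tool_rot: [1.297, 1.193, -1.252]
ft_force: [-0.1, -0.6, -2.2]
grip_width: 0.113
t 6.5667 pos [0.6026 0.0832 0.2159] F [-0.09 -0.59 -2.23] M [-0.1    0.041 -0.044] w 0.113
[[0.003, 0.997, -0.083], [0.035, -0.083, -0.996], [-0.999, 0.0, -0.035]]
494 slope deg [ 0.26 -0.13] z 0.221 c [0.6057 0.1429]
```

```bash
python3 -m creep '[{"linear":[0.008,0,0.0003],"twist":[0,0,0],"fingers":1},{"linear":[0.014,0,0.0005],"twist":[0,0,0],"fingers":1},{"linear":[0.018,0,0.0006],"twist":[0,0,0],"fingers":1},{"linear":[0.02,0,0.0007],"twist":[0,0,0],"fingers":1},{"linear":[0.02,0,0.0007],"twist":[0,0,0],"fingers":1}]'
for i in 1; do python3 -m creep '[{"linear":[0.001,0,0],"twist":[0,0,0],"fingers":1},{"linear":[0.002,0,0],"twist":[0,0,0],"fingers":1},{"linear":[0.002,0,0],"twist":[0,0,0],"fingers":1},{"linear":[0.002,0,0],"twist":[0,0,0],"fingers":1}]'; done; python3 -c "
from h import *;st()"
```

```text
time: 7.03
position: [0.6022, 0.0831, 0.1947]
tool_rot: [1.296, 1.194, -1.253]
ft_force: [1.0, -0.0, -1.9]
grip_width: 0.115
time: 7.37
position: [0.6026, 0.0832, 0.1938]
tool_rot: [1.297, 1.193, -1.252]
ft_force: [-0.6, -1.5, -0.3]
grip_width: 0.115
t 7.3667 pos [0.6026 0.0832 0.1938] F [-0.61 -1.5  -0.26] M [-0.388  0.165  0.024] w 0.115
[[0.003, 0.997, -0.083], [0.034, -0.083, -0.996], [-0.999, 0.0, -0.035]]
```

```bash
python3 -m creep '[{"linear":[0.0003,0,0],"twist":[0,0,0],"fingers":1},{"linear":[0.0006,0,0],"twist":[0,0,0],"fingers":1},{"linear":[0.0006,0,0],"twist":[0,0,0],"fingers":1}]'; python3 -m creep '[{"linear":[0,0,0],"twist":[0,0,0],"fingers":1},{"linear":[0,0,0],"twist":[0,0,0],"fingers":1}]'; python3 -c "
from h import *;st()"
```

```text
time: 7.62
position: [0.6026, 0.0832, 0.1931]
tool_rot: [1.297, 1.193, -1.253]
ft_force: [-0.9, -2.0, -0.1]
grip_width: 0.115
time: 7.78
position: [0.6026, 0.0832, 0.1931]
tool_rot: [1.297, 1.193, -1.252]
ft_force: [-0.2, -1.1, -0.3]
grip_width: 0.115
t 7.7833 pos [0.6026 0.0832 0.1931] F [-0.21 -1.09 -0.33] M [-0.451  0.107  0.063] w 0.115
[[0.003, 0.997, -0.083], [0.034, -0.083, -0.996], [-0.999, 0.0, -0.034]]
```

The bowl's weight is off the gripper, so it is resting on the ribs. I release it.

```bash
python3 -m creep '[{"linear":[0,0,0],"twist":[0,0,0],"fingers":0.7},{"linear":[0,0,0],"twist":[0,0,0],"fingers":0.6},{"linear":[0,0,0],"twist":[0,0,0],"fingers":0.4},{"linear":[0,0,0],"twist":[0,0,0],"fingers":0.2},{"linear":[0,0,0],"twist":[0,0,0],"fingers":0},{"linear":[0,0,0],"twist":[0,0,0],"fingers":0},{"linear":[0,0,0],"twist":[0,0,0],"fingers":0},{"linear":[0,0,0],"twist":[0,0,0],"fingers":0}]' 20; cat > lip.py <<'E'
from h import *
import sys
st();im,d=snap('side',sys.argv[1]+'.png')
P=cloud('side',d).reshape(-1,3);pc=np.array([.605,.143]);r=np.hypot(*(P[:,:2]-pc).T)
z0=float(sys.argv[2]);k=P[(r<.066)&(r>.054)&(abs(P[:,2]-z0)<.008)]
for _ in range(6):
        A=np.c_[k[:,:2]-pc,np.ones(len(k))];q=np.linalg.lstsq(A,k[:,2],rcond=None)[0];e=k[:,2]-A@q;k=k[abs(e)<.0018]
A=np.c_[2*k[:,:2],np.ones(len(k))];c=np.linalg.lstsq(A,(k[:,:2]**2).sum(1),rcond=None)[0]
print(len(k),'slope deg',np.degrees(q[:2]).round(2),'lip z',(q[2]+.0014).round(4),'c',c[:2].round(4))
E
python3 lip.py side5 .197
```

```text
time: 8.45
position: [0.6025, 0.0834, 0.1929]
tool_rot: [1.297, 1.193, -1.252]
ft_force: [-0.1, 0.4, -0.1]
grip_width: 0.479
t 8.45 pos [0.6025 0.0834 0.1929] F [-0.09  0.39 -0.11] M [-0.012  0.071 -0.004] w 0.479
[[0.003, 0.997, -0.083], [0.035, -0.083, -0.996], [-0.999, -0.0, -0.035]]
543 slope deg [-0.11 -1.16] lip z 0.1981 c [0.6052 0.1439]
```

```bash
python3 -m creep '[{"linear":[-0.02,0,-0.0007],"twist":[0,0,0],"fingers":0},{"linear":[-0.045,0,-0.0015],"twist":[0,0,0],"fingers":0},{"linear":[-0.065,0,-0.002],"twist":[0,-1,0],"fingers":0.5},{"linear":[-0.07,0,-0.002],"twist":[0,-2,0],"fingers":1},{"linear":[-0.07,0,-0.002],"twist":[0,-2,0],"fingers":1},{"linear":[-0.07,0,-0.002],"twist":[0,-2,0],"fingers":1}]';python3 - <<'E'
from h import *
st();go([.6055,.1435,.2],[-.083,-.997])
E
python3 lip.py side6 .197
python3 - <<'E'
from h import *
for c in['side','top']:
  viewer.get_image(c)
  print(c,[(np.round(x['centre'],4),round(x['conf'],2)) for x in nets.place_of(c,'bowl_center')[:2]])
E
```

```text
time: 9.0
position: [0.6022, 0.0836, 0.2623]
tool_rot: [1.269, 1.17, -1.27]
ft_force: [-0.1, 1.0, -1.2]
grip_width: 0.279
t 9.0 pos [0.6022 0.0836 0.2623] F [-0.08  0.95 -1.21] M [-0.032  0.066  0.003] w 0.279
[[-0.001, 0.997, -0.082], [0.0, -0.082, -0.997], [-1.0, -0.001, -0.0]]
lin [ 0.0623 -0.0015 -0.06  ] |d| 0.087
twist [ 0.07 -0.    0.03]
t 9.0 pos [0.6022 0.0836 0.2623] F [-0.08  0.95 -1.21] M [-0.032  0.066  0.003] w 0.279
[[-0.001, 0.997, -0.082], [0.0, -0.082, -0.997], [-1.0, -0.001, -0.0]]
646 slope deg [-0.27 -0.98] lip z 0.1979 c [0.6052 0.1437]
side [(array([0.6094, 0.1436, 0.1618]), 0.95)]
top [(array([0.6034, 0.1432, 0.1591]), 0.81)]
```

View pics/side6.png

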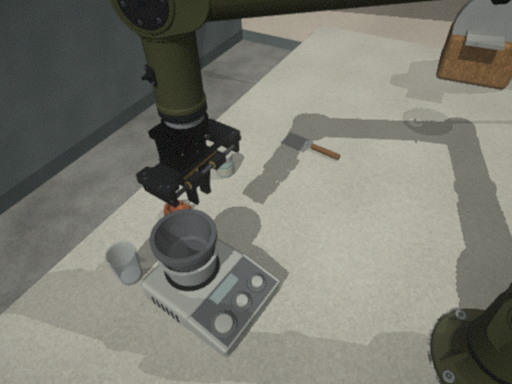

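The bowl stands in the cup at (185,240) in the side view, about 1° crooked. I centre the closed gripper over it and go down.

```bash
python3 -m creep '[{"linear":[0,-0.0005,-0.02],"twist":[0,0,0],"fingers":1},{"linear":[0,-0.001,-0.045],"twist":[0,0,0],"fingers":1},{"linear":[0.005,-0.0015,-0.06],"twist":[0,0,0],"fingers":1},{"linear":[0.03,-0.0015,-0.06],"twist":[0,0,0],"fingers":1},{"linear":[0.06,-0.0015,-0.06],"twist":[0,0,0],"fingers":1},{"linear":[0.09,-0.0015,-0.06],"twist":[0,0,0],"fingers":1},{"linear":[0.105,-0.0015,-0.06],"twist":[0,0,0],"fingers":1},{"linear":[0.105,-0.0015,-0.06],"twist":[0,0,0],"fingers":1}]'; python3 -m creep '[{"linear":[0,0,0],"twist":[0,0,0],"fingers":1},{"linear":[0,0,0],"twist":[0,0,0],"fingers":1},{"linear":[0,0,0],"twist":[0,0,0],"fingers":1}]';python3 - <<'E'
from h import *
st();go([.6055,.1435,.15],[-.083,-.997])
E
```

```text
time: 9.92
position: [0.6029, 0.1416, 0.1527]
tool_rot: [1.264, 1.174, -1.278]
ft_force: [-0.5, 0.3, 0.0]
grip_width: 0.003
time: 10.17
position: [0.6071, 0.1433, 0.1598]
tool_rot: [1.272, 1.167, -1.268]
ft_force: [-0.6, -1.0, 0.6]
grip_width: 0.007
t 10.1667 pos [0.6071 0.1433 0.1598] F [-0.6  -1.03  0.59] M [ 0.021 -0.032  0.002] w 0.007
[[0.003, 0.997, -0.083], [0.001, -0.083, -0.997], [-1.0, 0.003, -0.001]]
lin [ 0.0098 -0.0016 -0.0001] |d| 0.01
twist [-0.   -0.05 -0.17]
```

```bash
python3 -m creep '[{"linear":[0.001,-0.001,0],"twist":[0,0,0],"fingers":1},{"linear":[0.002,-0.001,0],"twist":[0,0,0],"fingers":1},{"linear":[0.003,-0.001,0],"twist":[0,0,0],"fingers":1},{"linear":[0.004,-0.001,0],"twist":[0,0,0],"fingers":1},{"linear":[0.005,-0.001,0],"twist":[0,0,0],"fingers":1},{"linear":[0.005,-0.001,0],"twist":[0,0,0],"fingers":1},{"linear":[0.005,-0.001,0],"twist":[0,0,0],"fingers":1}]'; python3 -m creep '[{"linear":[0,0,0],"twist":[0,0,0],"fingers":1},{"linear":[0,0,0],"twist":[0,0,0],"fingers":1}]'; python3 -m creep '[{"linear":[0,0,0],"twist":[0,0,0],"fingers":1},{"linear":[0,0,0],"twist":[0,0,0],"fingers":1}]'
```

```text
time: 10.75
position: [0.6049, 0.143, 0.1528]
tool_rot: [1.27, 1.169, -1.27]
ft_force: [-0.3, -0.4, 0.1]
grip_width: 0.004
time: 10.92
position: [0.605, 0.143, 0.153]
tool_rot: [1.27, 1.169, -1.27]
ft_force: [0.6, -0.3, 0.2]
grip_width: 0.003
time: 11.08
position: [0.605, 0.143, 0.153]
tool_rot: [1.27, 1.169, -1.27]
ft_force: [0.1, 0.7, 0.1]
grip_width: 0.007
```

```bash
python3 -m creep '[{"linear":[0.002,0,0],"twist":[0,0,0],"fingers":1},{"linear":[0.004,0,0],"twist":[0,0,0],"fingers":1},{"linear":[0.006,0,0],"twist":[0,0,0],"fingers":1},{"linear":[0.008,0,0],"twist":[0,0,0],"fingers":1},{"linear":[0.009,0,0],"twist":[0,0,0],"fingers":1},{"linear":[0.010,0,0],"twist":[0,0,0],"fingers":1},{"linear":[0.010,0,0],"twist":[0,0,0],"fingers":1}]'; python3 -m creep '[{"linear":[0.001,0,0],"twist":[0,0,0],"fingers":1},{"linear":[0.001,0,0],"twist":[0,0,0],"fingers":1},{"linear":[0.001,0,0],"twist":[0,0,0],"fingers":1}]'; python3 -m creep '[{"linear":[0.001,0,0],"twist":[0,0,0],"fingers":1},{"linear":[0.001,0,0],"twist":[0,0,0],"fingers":1},{"linear":[0.001,0,0],"twist":[0,0,0],"fingers":1}]'
```

```text
time: 11.67
position: [0.6048, 0.143, 0.1426]
tool_rot: [1.27, 1.169, -1.27]
ft_force: [0.8, -0.2, -0.2]
grip_width: 0.009
time: 11.92
position: [0.605, 0.143, 0.1419]
tool_rot: [1.27, 1.169, -1.27]
ft_force: [-0.2, 0.2, 0.6]
grip_width: 0.004
time: 12.17
position: [0.6049, 0.143, 0.1409]
tool_rot: [1.27, 1.169, -1.27]
ft_force: [-0.5, 0.4, 0.9]
grip_width: 0.005
```

Near first touch; I continue in fine steps.

```bash
for i in 1; do python3 -m creep '[{"linear":[0.001,0,0],"twist":[0,0,0],"fingers":1},{"linear":[0.001,0,0],"twist":[0,0,0],"fingers":1},{"linear":[0.001,0,0],"twist":[0,0,0],"fingers":1}]'; python3 -c "
from h import *;st()"; python3 -m creep '[{"linear":[0.001,0,0],"twist":[0,0,0],"fingers":1},{"linear":[0.001,0,0],"twist":[0,0,0],"fingers":1},{"linear":[0.001,0,0],"twist":[0,0,0],"fingers":1}]'; python3 -c "
from h import *;st()"; done
```

```text
time: 12.42
position: [0.6049, 0.1429, 0.1398]
tool_rot: [1.27, 1.169, -1.27]
ft_force: [-0.1, 0.7, 0.5]
grip_width: 0.002
t 12.4167 pos [0.6049 0.1429 0.1398] F [-0.11  0.72  0.46] M [0.053 0.026 0.047] w 0.002
[[-0.0, 0.997, -0.083], [-0.0, -0.083, -0.997], [-1.0, -0.0, 0.0]]
time: 12.67
position: [0.6049, 0.143, 0.1388]
tool_rot: [1.27, 1.169, -1.27]
ft_force: [-0.4, -0.5, -0.0]
grip_width: 0.002
t 12.6667 pos [0.6049 0.143  0.1388] F [-0.45 -0.54 -0.01] M [ 0.055  0.018 -0.043] w 0.002
[[-0.0, 0.997, -0.083], [-0.0, -0.083, -0.997], [-1.0, -0.0, 0.0]]
```

```bash
python3 -m creep '[{"linear":[0.001,0,0],"twist":[0,0,0],"fingers":1},{"linear":[0.001,0,0],"twist":[0,0,0],"fingers":1},{"linear":[0.001,0,0],"twist":[0,0,0],"fingers":1}]'; python3 -c "
from h import *;st()"; python3 -m creep '[{"linear":[0.0007,0,0],"twist":[0,0,0],"fingers":1},{"linear":[0.0007,0,0],"twist":[0,0,0],"fingers":1},{"linear":[0.0007,0,0],"twist":[0,0,0],"fingers":1}]'; python3 -c "
from h import *;st()"
```

```text
time: 12.92
position: [0.6049, 0.143, 0.1378]
tool_rot: [1.27, 1.169, -1.27]
ft_force: [-0.7, -0.8, -0.8]
grip_width: 0.006
t 12.9167 pos [0.6049 0.143  0.1378] F [-0.69 -0.82 -0.83] M [ 0.103 -0.039 -0.038] w 0.006
[[-0.0, 0.997, -0.083], [-0.0, -0.083, -0.997], [-1.0, -0.0, 0.0]]
time: 13.17
position: [0.605, 0.143, 0.1373]
tool_rot: [1.27, 1.169, -1.27]
ft_force: [0.7, -0.4, 0.5]
grip_width: 0.008
t 13.1667 pos [0.605  0.143  0.1373] F [ 0.73 -0.35  0.5 ] M [ 0.041 -0.025  0.057] w 0.008
[[0.0, 0.997, -0.083], [-0.0, -0.083, -0.997], [-1.0, 0.0, 0.0]]
```

```bash
python3 -m creep '[{"linear":[0.0007,0,0],"twist":[0,0,0],"fingers":1},{"linear":[0.0007,0,0],"twist":[0,0,0],"fingers":1},{"linear":[0.0007,0,0],"twist":[0,0,0],"fingers":1}]'; python3 -c "
from h import *;st()"; python3 -m creep '[{"linear":[0.0007,0,0],"twist":[0,0,0],"fingers":1},{"linear":[0.0007,0,0],"twist":[0,0,0],"fingers":1},{"linear":[0.0007,0,0],"twist":[0,0,0],"fingers":1}]'; python3 lip.py side7 .197;  python3 -c "
from h import *;b=cv2.imread('pics/side7.png');cv2.imwrite('pics/b7.png',cv2.resize(b[150:300,110:260],(600,600),interpolation=2))"
```

```text
time: 13.42
position: [0.6051, 0.1431, 0.1367]
tool_rot: [1.27, 1.169, -1.27]
ft_force: [-0.1, 0.4, 0.8]
grip_width: 0.001
t 13.4167 pos [0.6051 0.1431 0.1367] F [-0.11  0.39  0.84] M [ 0.109 -0.017 -0.02 ] w 0.001
[[0.0, 0.997, -0.083], [0.0, -0.083, -0.997], [-1.0, 0.0, -0.0]]
time: 13.67
position: [0.6051, 0.1432, 0.136]
tool_rot: [1.27, 1.169, -1.27]
ft_force: [0.9, 0.6, 1.6]
grip_width: 0.002
t 13.6667 pos [0.6051 0.1432 0.136 ] F [0.9  0.62 1.59] M [ 0.179  0.007 -0.033] w 0.002
[[0.0, 0.997, -0.083], [0.0, -0.083, -0.997], [-1.0, 0.0, -0.0]]
290 slope deg [-0.3  -0.57] lip z 0.1964 c [0.6045 0.1429]
```

View pics/b7.png

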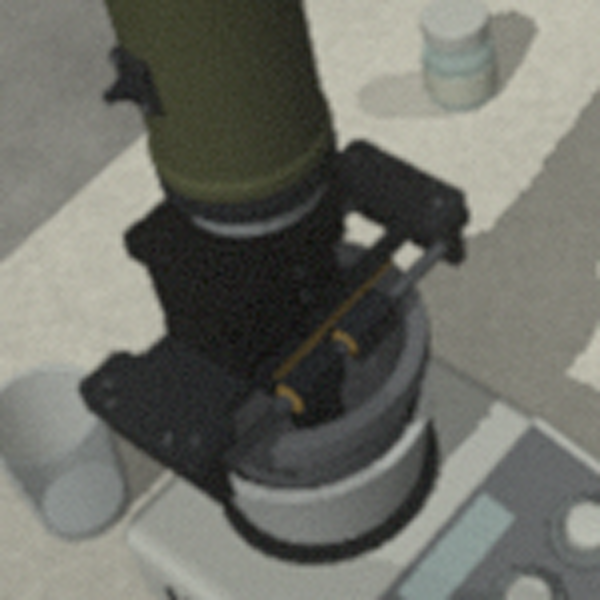

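```bash
python3 -m creep '[{"linear":[0.0007,0,0],"twist":[0,0,0],"fingers":1},{"linear":[0.0007,0,0],"twist":[0,0,0],"fingers":1},{"linear":[0.0007,0,0],"twist":[0,0,0],"fingers":1}]'; python3 -c "
from h import *;st()"; python3 -m creep '[{"linear":[0.0005,0,0],"twist":[0,0,0],"fingers":1},{"linear":[0.0005,0,0],"twist":[0,0,0],"fingers":1},{"linear":[0.0005,0,0],"twist":[0,0,0],"fingers":1}]'; python3 lip.py side8 .197
```

```text
time: 13.97
position: [0.6051, 0.1431, 0.1354]
tool_rot: [1.27, 1.169, -1.27]
ft_force: [0.5, 0.7, 3.4]
grip_width: 0.002
t 13.9667 pos [0.6051 0.1431 0.1354] F [0.45 0.71 3.41] M [ 0.198  0.006 -0.   ] w 0.002
[[0.001, 0.997, -0.083], [0.0, -0.083, -0.997], [-1.0, 0.001, -0.0]]
time: 14.22
position: [0.6052, 0.1431, 0.135]
tool_rot: [1.27, 1.169, -1.27]
ft_force: [-0.9, 0.8, 5.4]
grip_width: 0.007
t 14.2167 pos [0.6052 0.1431 0.135 ] F [-0.87  0.78  5.38] M [0.158 0.048 0.066] w 0.007
[[0.001, 0.997, -0.083], [0.0, -0.083, -0.997], [-1.0, 0.001, -0.0]]
317 slope deg [ 0.21 -0.22] lip z 0.1958 c [0.6042 0.1426]
```

```bash
python3 -m creep '[{"linear":[0.0005,0,0],"twist":[0,0,0],"fingers":1},{"linear":[0.0005,0,0],"twist":[0,0,0],"fingers":1},{"linear":[0.0005,0,0],"twist":[0,0,0],"fingers":1}]'; python3 -c "
from h import *;st()"; python3 -m creep '[{"linear":[0.0004,0,0],"twist":[0,0,0],"fingers":1},{"linear":[0.0004,0,0],"twist":[0,0,0],"fingers":1},{"linear":[0.0004,0,0],"twist":[0,0,0],"fingers":1}]'; python3 -c "
from h import *;st()"
```

```text
time: 14.52
position: [0.6051, 0.1431, 0.1345]
tool_rot: [1.27, 1.169, -1.27]
ft_force: [-0.2, 0.9, 5.7]
grip_width: 0.002
t 14.5167 pos [0.6051 0.1431 0.1345] F [-0.23  0.9   5.72] M [0.16  0.095 0.021] w 0.002
[[0.001, 0.997, -0.083], [0.0, -0.083, -0.997], [-1.0, 0.0, -0.0]]
time: 14.77
position: [0.6052, 0.1432, 0.1342]
tool_rot: [1.27, 1.168, -1.269]
ft_force: [-1.5, 0.4, 5.8]
grip_width: 0.007
t 14.7667 pos [0.6052 0.1432 0.1342] F [-1.5   0.4   5.75] M [0.131 0.125 0.037] w 0.007
[[0.001, 0.997, -0.083], [0.0, -0.083, -0.997], [-1.0, 0.001, -0.0]]
```

```bash
python3 -m creep '[{"linear":[0.0004,0,0],"twist":[0,0,0],"fingers":1},{"linear":[0.0004,0,0],"twist":[0,0,0],"fingers":1},{"linear":[0.0004,0,0],"twist":[0,0,0],"fingers":1}]'; python3 -m creep '[{"linear":[0.0004,0,0],"twist":[0,0,0],"fingers":1},{"linear":[0.0004,0,0],"twist":[0,0,0],"fingers":1},{"linear":[0.0004,0,0],"twist":[0,0,0],"fingers":1}]'; python3 -c "
from h import *;st()"
```

```text
time: 15.02
position: [0.6052, 0.1431, 0.1339]
tool_rot: [1.27, 1.168, -1.269]
ft_force: [-0.9, 1.1, 6.3]
grip_width: 0.005
time: 15.27
position: [0.6053, 0.1432, 0.1337]
tool_rot: [1.271, 1.168, -1.269]
ft_force: [-0.3, -0.1, 6.7]
grip_width: 0.003
t 15.2667 pos [0.6053 0.1432 0.1337] F [-0.32 -0.09  6.73] M [ 0.148  0.173 -0.013] w 0.003
[[0.001, 0.997, -0.083], [0.0, -0.083, -0.997], [-1.0, 0.001, -0.0]]
```

```bash
python3 -m creep '[{"linear":[0.0006,0,0],"twist":[0,0,0],"fingers":1},{"linear":[0.0006,0,0],"twist":[0,0,0],"fingers":1},{"linear":[0.0006,0,0],"twist":[0,0,0],"fingers":1}]'; python3 -m creep '[{"linear":[0.0004,0,0],"twist":[0,0,0],"fingers":1},{"linear":[0.0004,0,0],"twist":[0,0,0],"fingers":1},{"linear":[0.0004,0,0],"twist":[0,0,0],"fingers":1}]'; python3 -c "
from h import *;st()"
```

```text
time: 15.52
position: [0.6053, 0.1432, 0.1332]
tool_rot: [1.271, 1.168, -1.269]
ft_force: [-0.9, 0.5, 6.2]
grip_width: 0.001
time: 15.77
position: [0.6054, 0.1432, 0.133]
tool_rot: [1.271, 1.168, -1.269]
ft_force: [-1.3, -0.6, 8.0]
grip_width: 0.005
t 15.7667 pos [0.6054 0.1432 0.133 ] F [-1.26 -0.62  7.95] M [ 0.084  0.341 -0.044] w 0.005
[[0.001, 0.997, -0.083], [-0.0, -0.083, -0.997], [-1.0, 0.001, -0.0]]
```

```bash
python3 lip.py side9 .193; python3 -m creep '[{"linear":[0.0003,0,0],"twist":[0,0,0],"fingers":1},{"linear":[0.0003,0,0],"twist":[0,0,0],"fingers":1}]'; python3 -c "
from h import *;st()"
```

```text
t 15.7667 pos [0.6054 0.1432 0.133 ] F [-1.26 -0.62  7.95] M [ 0.084  0.341 -0.044] w 0.005
[[0.001, 0.997, -0.083], [-0.0, -0.083, -0.997], [-1.0, 0.001, -0.0]]
304 slope deg [-0.1  -0.57] lip z 0.1933 c [0.6043 0.1428]
time: 15.98
position: [0.6054, 0.1432, 0.1329]
tool_rot: [1.271, 1.168, -1.269]
ft_force: [-1.6, -0.6, 9.0]
grip_width: 0.005
t 15.9833 pos [0.6054 0.1432 0.1329] F [-1.6  -0.63  8.97] M [0.102 0.302 0.021] w 0.005
[[0.001, 0.997, -0.083], [-0.0, -0.083, -0.997], [-1.0, 0.001, -0.0]]
```

```bash
python3 -m creep '[{"linear":[0.0003,0,0],"twist":[0,0,0],"fingers":1},{"linear":[0.0003,0,0],"twist":[0,0,0],"fingers":1}]'; python3 -m creep '[{"linear":[0.0002,0,0],"twist":[0,0,0],"fingers":1},{"linear":[0.0002,0,0],"twist":[0,0,0],"fingers":1}]';python3 -m creep '[{"linear":[0,0,0],"twist":[0,0,0],"fingers":1},{"linear":[0,0,0],"twist":[0,0,0],"fingers":1}]';  python3 -c "
from h import *;st()"
```

```text
time: 16.15
position: [0.6054, 0.1432, 0.1327]
tool_rot: [1.271, 1.168, -1.269]
ft_force: [-2.1, -0.1, 9.4]
grip_width: 0.007
time: 16.32
position: [0.6054, 0.1433, 0.1326]
tool_rot: [1.271, 1.168, -1.269]
ft_force: [-2.9, 0.6, 10.0]
grip_width: 0.008
time: 16.48
position: [0.6054, 0.1432, 0.1326]
tool_rot: [1.271, 1.168, -1.269]
ft_force: [-2.1, 0.9, 10.0]
grip_width: 0.006
t 16.4833 pos [0.6054 0.1432 0.1326] F [-2.09  0.89  9.99] M [0.07  0.446 0.071] w 0.006
[[0.002, 0.997, -0.083], [-0.0, -0.083, -0.997], [-1.0, 0.002, -0.0]]
```

10 N is reached, so I lift off and check the level.

```bash
python3 -m creep '[{"linear":[-0.003,0,0],"twist":[0,0,0],"fingers":1},{"linear":[-0.015,0,0],"twist":[0,0,0],"fingers":1},{"linear":[-0.04,0,0],"twist":[0,0,0],"fingers":1},{"linear":[-0.07,0,0],"twist":[0,0,0],"fingers":1},{"linear":[-0.1,0,0],"twist":[0,0,0],"fingers":1},{"linear":[-0.12,0,0.015],"twist":[0,0,0],"fingers":1},{"linear":[-0.13,0,0.04],"twist":[0,0,0],"fingers":1},{"linear":[-0.13,0,0.06],"twist":[0,0,0],"fingers":1}]'; python3 lip.py side10 .193;python3 -c "
from h import *;b=cv2.imread('pics/side10.png');cv2.imwrite('pics/b10.png',cv2.resize(b[150:350,90:290],(600,600),interpolation=2))"
```

```text
time: 17.15
position: [0.601, 0.0825, 0.2646]
tool_rot: [1.272, 1.166, -1.266]
ft_force: [0.7, -0.9, -0.5]
grip_width: 0.008
t 17.15 pos [0.601  0.0825 0.2646] F [ 0.66 -0.94 -0.49] M [ 0.004 -0.036 -0.006] w 0.008
[[0.005, 0.997, -0.082], [-0.0, -0.082, -0.997], [-1.0, 0.005, 0.0]]
662 slope deg [0.22 0.02] lip z 0.1933 c [0.6051 0.143 ]
```

View pics/b10.png

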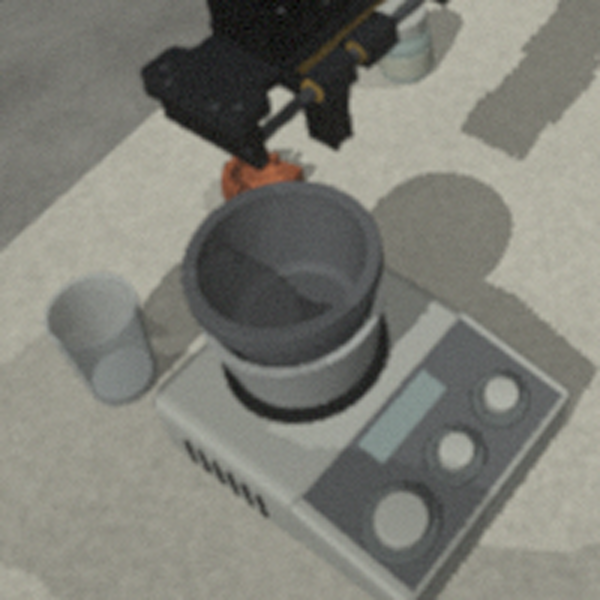

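The bowl is level to about 0.4°, and its lip stands about 43 mm above the rim. The keys show in the side picture at about (223,323) large, (242,300) and (257,281). I measure them.

```bash
python3 - <<'E'
from h import *
im,d=snap('top','top10.png')
A={}
for c in['side','top']:
    if c=='side': viewer.get_image('side')
    for l in['key_power_top','key_fast_top','key_slow_top']:
        A[c,l]=[(np.round(x['centre'],4),round(x['conf'],2)) for x in nets.place_of(c,l)[:2]];print(c,l,A[c,l])
for f in['side0','side10','top0']:
    c=f[:-1] if f[-2]!='1' else f[:-2]
    P=cloud(c,np.load(f'pics/{f}.png.npy'));im=cv2.imread(f'pics/{f}.png')
    # mixer frame about cup
    th=np.radians(-4.9);ex=np.array([np.cos(th),np.sin(th)]);ey=np.array([-ex[1],ex[0]])
    q=P[...,:2]-[.606,.1435];X=q@ex;Y=q@ey
    m=(X<-.09)&(X>-.175)&(abs(Y)<.09)&(P[...,2]>.03)&(P[...,2]<.11)
    # panel plane robust: z=a+bX
    x=X[m];z=P[...,2][m];k=np.ones(len(x),bool)
    for _ in range(15):
        b=np.polyfit(x[k],z[k],1);e=z-np.polyval(b,x);k=(e<.002)&(e>-.004)
    print(f,'panel slope deg',np.degrees(np.arctan(b[0])).round(2),'z at X=-.13',np.polyval(b,-.13).round(4))
    h=np.where(m,(P[...,2]-np.polyval(b,X))*np.cos(np.radians(12)),0)
    mask=((h>.008)&(h<.016)).astype(np.uint8)
    n,lab,stt,cen=cv2.connectedComponentsWithStats(mask)
    for i in range(1,n):
        if stt[i,4]>20:
            pp=P[lab==i];hh=h[lab==i];t=(hh>.0105);print(stt[i,4],pp[t].mean(0).round(4),'mid',((pp[t].min(0)+pp[t].max(0))/2).round(4),'size',np.ptp(pp[t],axis=0).round(3),np.median(hh).round(4))
E
```

```text
side key_power_top [(array([0.4774, 0.2142, 0.0847]), 0.68)]
side key_fast_top [(array([0.4723, 0.1544, 0.0851]), 0.45)]
side key_slow_top [(array([0.4673, 0.1058, 0.0791]), 0.42)]
top key_power_top []
top key_fast_top []
top key_slow_top [(array([0.4678, 0.1056, 0.0821]), 0.63)]
side0 panel slope deg 12.72 z at X=-.13 0.0686
78 [0.4643 0.1059 0.0815] mid [0.4644 0.1054 0.081 ] size [0.022 0.023 0.008] 0.0146
94 [0.47   0.1574 0.0817] mid [0.4703 0.1562 0.081 ] size [0.022 0.024 0.008] 0.0145
201 [0.4762 0.2149 0.0823] mid [0.4761 0.2141 0.081 ] size [0.034 0.035 0.011] 0.0146
side10 panel slope deg 13.06 z at X=-.13 0.0684
81 [0.4641 0.1058 0.0811] mid [0.4642 0.1049 0.0804] size [0.022 0.024 0.008] 0.0145
81 [0.4697 0.1581 0.0817] mid [0.4699 0.1562 0.0801] size [0.023 0.024 0.01 ] 0.0149
191 [0.4757 0.2146 0.082 ] mid [0.4761 0.2139 0.0804] size [0.034 0.034 0.011] 0.0148
top0 panel slope deg 12.82 z at X=-.13 0.0685
31 [0.4745 0.2182 0.0821] mid [0.4733 0.2213 0.0825] size [0.023 0.025 0.005] 0.0151
35 [0.474  0.159  0.0826] mid [0.4728 0.1588 0.0827] size [0.018 0.023 0.005] 0.0144
52 [0.4659 0.105  0.0817] mid [0.4644 0.1044 0.0806] size [0.023 0.029 0.01 ] 0.0139
```

```bash
cat > k.py <<'E'
from h import *
import sys
K={'p':[.4765,.2145,.082],'s':[.466,.1057,.082]}[sys.argv[1]];h=float(sys.argv[2])
m=np.array([.09,.996]);z=-m;n=R.from_rotvec(np.radians(12)*np.r_[z,0]/np.linalg.norm(z)).apply([0,0,-1])
p=np.array(K)-(h+.011)*n;print('TCP',p.round(4),'n',n.round(3));st();go(p,z,12)
E
python3 k.py p .1
```

```text
TCP [0.4535 0.2166 0.1906] n [ 0.207 -0.019 -0.978]
t 17.6 pos [0.5996 0.0845 0.2608] F [ 0.6   0.74 -0.15] M [0.035 0.082 0.045] w 0.005
[[-0.001, 0.997, -0.081], [0.0, -0.081, -0.997], [-1.0, -0.001, -0.0]]
lin [ 0.0704 -0.1563 -0.1198] |d| 0.209
twist [ 0.52 -0.07 12.05]
```

```bash
python3 -m creep '[{"linear":[0,-0.03,-0.015],"twist":[0,0,2],"fingers":1},{"linear":[0,-0.06,-0.035],"twist":[0,0,4],"fingers":1},{"linear":[0,-0.09,-0.055],"twist":[0,0,7],"fingers":1},{"linear":[0,-0.12,-0.075],"twist":[0,0,9],"fingers":1},{"linear":[0.005,-0.145,-0.095],"twist":[0,0,12],"fingers":1},{"linear":[0.03,-0.156,-0.11],"twist":[0.5,0,12],"fingers":1},{"linear":[0.055,-0.156,-0.12],"twist":[0.5,0,12],"fingers":1},{"linear":[0.07,-0.156,-0.12],"twist":[0.5,0,12],"fingers":1}]'; python3 k.py p .02
```

```text
time: 18.27
position: [0.452, 0.2188, 0.1898]
tool_rot: [1.356, 1.005, -1.117]
ft_force: [-0.3, -0.7, 0.1]
grip_width: 0.002
TCP [0.4701 0.2151 0.1123] n [ 0.207 -0.019 -0.978]
t 18.2667 pos [0.452  0.2188 0.1898] F [-0.29 -0.67  0.08] M [0.002 0.243 0.003] w 0.002
[[0.207, 0.975, -0.085], [-0.018, -0.083, -0.996], [-0.978, 0.208, -0.0]]
lin [0.0795 0.0018 0.0022] |d| 0.08
twist [ 0.26 -0.06 -0.02]
```

```bash
python3 -m creep '[{"linear":[0.025,0.001,0.001],"twist":[0,0,0],"fingers":1},{"linear":[0.05,0.0018,0.002],"twist":[0,0,0],"fingers":1},{"linear":[0.07,0.0018,0.002],"twist":[0,0,0],"fingers":1},{"linear":[0.08,0.0018,0.002],"twist":[0,0,0],"fingers":1},{"linear":[0.08,0.0018,0.002],"twist":[0,0,0],"fingers":1},{"linear":[0.08,0.0018,0.002],"twist":[0,0,0],"fingers":1}]'; python3 k.py p .0; python3 -c "
from h import *
snap('side','side11.png');b=cv2.imread('pics/side11.png');cv2.imwrite('pics/b11.png',cv2.resize(b[150:375,110:335],(600,600),interpolation=2))"
```

```text
time: 18.77
position: [0.4724, 0.2127, 0.1134]
tool_rot: [1.36, 1.004, -1.121]
ft_force: [0.1, -0.6, 0.5]
grip_width: 0.001
TCP [0.4742 0.2147 0.0928] n [ 0.207 -0.019 -0.978]
t 18.7667 pos [0.4724 0.2127 0.1134] F [ 0.14 -0.64  0.52] M [0.077 0.26  0.091] w 0.001
[[0.206, 0.974, -0.09], [-0.018, -0.089, -0.996], [-0.978, 0.207, -0.001]]
lin [ 0.0205 -0.0026 -0.0021] |d| 0.021
twist [-0.04 -0.06  0.04]
```

View pics/b11.png

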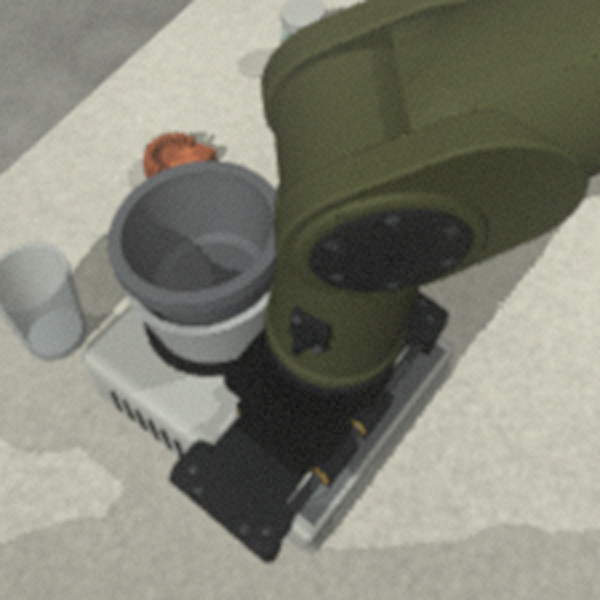

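```bash
python3 -m creep '[{"linear":[0.006,-0.002,-0.0015],"twist":[0,0,0],"fingers":1},{"linear":[0.012,-0.0025,-0.002],"twist":[0,0,0],"fingers":1},{"linear":[0.017,-0.0025,-0.002],"twist":[0,0,0],"fingers":1},{"linear":[0.02,-0.0025,-0.002],"twist":[0,0,0],"fingers":1},{"linear":[0.022,-0.0025,-0.002],"twist":[0,0,0],"fingers":1},{"linear":[0.022,-0.0025,-0.002],"twist":[0,0,0],"fingers":1},{"linear":[0.022,-0.0025,-0.002],"twist":[0,0,0],"fingers":1}]'; python3 k.py p -.006;
```

```text
time: 19.4
position: [0.4749, 0.214, 0.0913]
tool_rot: [1.361, 1.002, -1.122]
ft_force: [-1.2, -0.0, 3.5]
grip_width: 0.01
TCP [0.4755 0.2146 0.0869] n [ 0.207 -0.019 -0.978]
t 19.4 pos [0.4749 0.214  0.0913] F [-1.24 -0.05  3.55] M [-0.011  0.434 -0.01 ] w 0.01
[[0.207, 0.974, -0.092], [-0.018, -0.09, -0.996], [-0.978, 0.208, -0.001]]
lin [ 0.0045 -0.0004 -0.0006] |d| 0.005
twist [-0.09 -0.03  0.01]
```

```bash
python3 -m creep '[{"linear":[0.001,0,0],"twist":[0,0,0],"fingers":1},{"linear":[0.002,0,0],"twist":[0,0,0],"fingers":1},{"linear":[0.003,0,0],"twist":[0,0,0],"fingers":1},{"linear":[0.003,0,0],"twist":[0,0,0],"fingers":1}]'; python3 -m creep '[{"linear":[0.001,0,0],"twist":[0,0,0],"fingers":1},{"linear":[0.001,0,0],"twist":[0,0,0],"fingers":1}]'; python3 -m creep '[{"linear":[0.001,0,0],"twist":[0,0,0],"fingers":1},{"linear":[0.001,0,0],"twist":[0,0,0],"fingers":1}]'
```

```text
time: 19.73
position: [0.4755, 0.214, 0.0889]
tool_rot: [1.36, 1.002, -1.122]
ft_force: [-4.1, -1.2, 9.0]
grip_width: 0.008
time: 19.9
position: [0.4755, 0.214, 0.0887]
tool_rot: [1.359, 1.001, -1.122]
ft_force: [-9.4, -3.1, 15.9]
grip_width: 0.006
time: 20.07
position: [0.4756, 0.214, 0.0885]
tool_rot: [1.359, 1.001, -1.123]
ft_force: [-13.7, -3.5, 24.7]
grip_width: 0.001
```

The key is fully down: the force rose sharply at the stop. I back straight off.

```bash
python3 -m creep '[{"linear":[-0.008,0,0],"twist":[0,0,0],"fingers":1},{"linear":[-0.02,0,0],"twist":[0,0,0],"fingers":1},{"linear":[-0.04,0,0],"twist":[0,0,0],"fingers":1},{"linear":[-0.065,0,0],"twist":[0,0,0],"fingers":1},{"linear":[-0.065,0,0.03],"twist":[0,0,0],"fingers":1},{"linear":[-0.065,0,0.065],"twist":[0,0,0],"fingers":1},{"linear":[-0.065,0,0.1],"twist":[0,0,0],"fingers":1},{"linear":[-0.065,0,0.108],"twist":[0,0,0],"fingers":1}]'; python3 k.py s .03; python3 -c "
from h import *
_,d=snap('side','side12.png');b=cv2.imread('pics/side12.png');cv2.imwrite('pics/b12.png',cv2.resize(b[150:375,110:335],(600,600),interpolation=2))
P=cloud('side',d);P0=cloud('side',np.load('pics/side10.png.npy'))
for Q in(P0,P):
  k=np.hypot(Q[...,0]-.476,Q[...,1]-.2145)<.012;print(k.sum(),np.median(Q[k][:,2]))
for c in ['side','top']:
  viewer.get_image(c); print([(x['centre'],x['conf']) for x in nets.place_of(c,'key_power_top')[:1]])
"
```

```text
time: 20.73
position: [0.4519, 0.1015, 0.1492]
tool_rot: [1.362, 0.997, -1.128]
ft_force: [0.3, -0.0, -0.3]
grip_width: 0.005
TCP [0.4575 0.1065 0.1221] n [ 0.207 -0.019 -0.978]
t 20.7333 pos [0.4519 0.1015 0.1492] F [ 0.29 -0.04 -0.26] M [ 0.063  0.323 -0.053] w 0.005
[[0.206, 0.974, -0.098], [-0.022, -0.096, -0.995], [-0.978, 0.207, 0.002]]
lin [ 0.0276 -0.0006 -0.0056] |d| 0.028
twist [-0.44  0.21  0.03]
129 0.08298215755684102
124 0.08301535686933459
[([0.4742, 0.2159, 0.0826], 0.71)]
[([0.4725, 0.215, 0.0779], 0.64)]
```

View pics/b12.png

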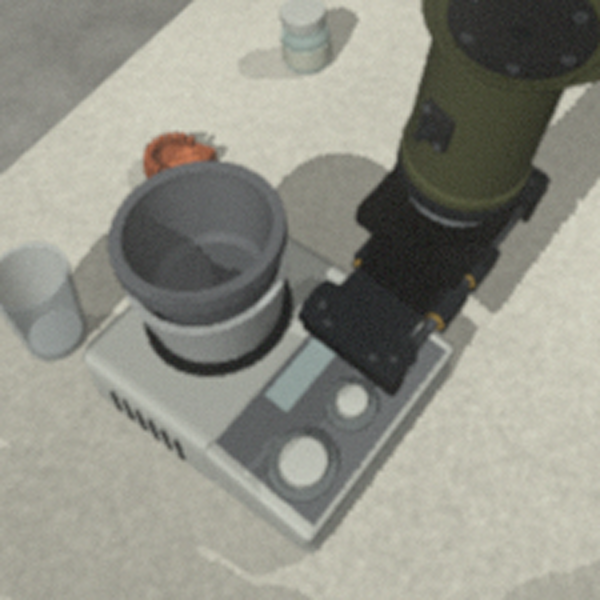

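The large key, at (303,462) in the crop, is up again at its old height of 83 mm. The arm is now above the slow key, and the bowl is unmoved. I go down on the slow key.

```bash
python3 -m creep '[{"linear":[0.01,-0.0005,-0.003],"twist":[-0.4,0,0],"fingers":1},{"linear":[0.025,-0.0005,-0.0055],"twist":[-0.4,0,0],"fingers":1},{"linear":[0.035,-0.0005,-0.0055],"twist":[-0.4,0,0],"fingers":1},{"linear":[0.04,-0.0005,-0.0055],"twist":[-0.4,0,0],"fingers":1},{"linear":[0.043,-0.0005,-0.0055],"twist":[-0.4,0,0],"fingers":1},{"linear":[0.043,-0.0005,-0.0055],"twist":[-0.4,0,0],"fingers":1},{"linear":[0.043,-0.0005,-0.0055],"twist":[-0.4,0,0],"fingers":1}]'; python3 k.py s 0
```

```text
time: 21.57
position: [0.4616, 0.1124, 0.1077]
tool_rot: [1.355, 1.006, -1.117]
ft_force: [-0.1, 1.1, 0.2]
grip_width: 0.006
TCP [0.4637 0.1059 0.0928] n [ 0.207 -0.019 -0.978]
t 21.5667 pos [0.4616 0.1124 0.1077] F [-0.05  1.13  0.18] M [0.064 0.259 0.022] w 0.006
[[0.207, 0.975, -0.084], [-0.018, -0.082, -0.996], [-0.978, 0.208, 0.0]]
lin [ 0.0152 -0.0005  0.0063] |d| 0.016
twist [ 0.32 -0.04  0.01]
```

```bash
python3 -m creep '[{"linear":[0,-0.0005,0.004],"twist":[0.3,0,0],"fingers":1},{"linear":[0.003,-0.0005,0.0063],"twist":[0.3,0,0],"fingers":1},{"linear":[0.006,-0.0005,0.0063],"twist":[0.3,0,0],"fingers":1},{"linear":[0.009,-0.0005,0.0063],"twist":[0.3,0,0],"fingers":1},{"linear":[0.01,-0.0005,0.0063],"twist":[0.3,0,0],"fingers":1},{"linear":[0.01,-0.0005,0.0063],"twist":[0.3,0,0],"fingers":1},{"linear":[0.01,-0.0005,0.0063],"twist":[0.3,0,0],"fingers":1}]'; python3 k.py s 0
```

```text
time: 22.15
position: [0.4625, 0.1059, 0.0977]
tool_rot: [1.359, 1.003, -1.12]
ft_force: [0.1, -0.4, -0.4]
grip_width: 0.003
TCP [0.4637 0.1059 0.0928] n [ 0.207 -0.019 -0.978]
t 22.15 pos [0.4625 0.1059 0.0977] F [ 0.1  -0.4  -0.36] M [0.042 0.298 0.013] w 0.003
[[0.207, 0.974, -0.09], [-0.018, -0.088, -0.996], [-0.978, 0.208, -0.001]]
lin [ 0.0051  0.0001 -0.0001] |d| 0.005
twist [ 0.01 -0.03  0.01]
```

```bash
python3 -m creep '[{"linear":[0.002,0,0],"twist":[0,0,0],"fingers":1},{"linear":[0.004,0,0],"twist":[0,0,0],"fingers":1},{"linear":[0.006,0,0],"twist":[0,0,0],"fingers":1},{"linear":[0.007,0,0],"twist":[0,0,0],"fingers":1},{"linear":[0.008,0,0],"twist":[0,0,0],"fingers":1},{"linear":[0.008,0,0],"twist":[0,0,0],"fingers":1}]'; python3 -m creep '[{"linear":[0.001,0,0],"twist":[0,0,0],"fingers":1},{"linear":[0.001,0,0],"twist":[0,0,0],"fingers":1}]'; python3 -m creep '[{"linear":[0.001,0,0],"twist":[0,0,0],"fingers":1},{"linear":[0.001,0,0],"twist":[0,0,0],"fingers":1}]'
```

```text
time: 22.65
position: [0.4645, 0.1058, 0.0901]
tool_rot: [1.359, 1.003, -1.12]
ft_force: [-0.9, 0.6, 3.1]
grip_width: 0.005
time: 22.82
position: [0.4647, 0.1057, 0.0892]
tool_rot: [1.36, 1.003, -1.12]
ft_force: [-0.5, 0.6, 4.6]
grip_width: 0.004
time: 22.98
position: [0.4648, 0.1058, 0.0889]
tool_rot: [1.359, 1.003, -1.121]
ft_force: [-4.8, -0.1, 12.3]
grip_width: 0.008
```

Hard stop at the same height as the first key, so it is fully pressed. I retreat.

```bash
python3 -m creep '[{"linear":[0,0,0],"twist":[0,0,0],"fingers":1},{"linear":[-0.008,0,0],"twist":[0,0,0],"fingers":1},{"linear":[-0.025,0,0],"twist":[0,0,0],"fingers":1},{"linear":[-0.05,0,0],"twist":[0,0,0],"fingers":1},{"linear":[-0.08,0,0],"twist":[0,0,0],"fingers":1},{"linear":[-0.1,0,0.02],"twist":[0,0,0],"fingers":1},{"linear":[-0.12,0,0.05],"twist":[0,0,0],"fingers":1},{"linear":[-0.13,0,0.08],"twist":[0,0,0],"fingers":1}]'; python3 -m creep '[{"linear":[0,0,0.03],"twist":[0,0,0],"fingers":1},{"linear":[0,0,0.06],"twist":[0,0,0],"fingers":1},{"linear":[0,0,0.09],"twist":[0,0,0],"fingers":1},{"linear":[0,0,0.1],"twist":[0,0,0],"fingers":1},{"linear":[0,0,0.1],"twist":[0,0,0],"fingers":1},{"linear":[0,0,0.1],"twist":[0,0,0],"fingers":1}]'; python3 lip.py side13 .193; python3 -c "
from h import *
P=cloud('side',np.load('pics/side13.png.npy'));P0=cloud('side',np.load('pics/side0.png.npy'))
for x,y in[(.476,.2145),(.470,.157),(.465,.1058)]:
  for Q in(P0,P):
    k=np.hypot(Q[...,0]-x,Q[...,1]-y)<.008;print(k.sum(),np.median(Q[k][:,2]).round(4))
snap('top','top13.png')
for c in ['side','top']:
  for l in['model','water_beaker','jar','spatula','bowl']: print(c,l,[(np.round(x['centre'],3),x['conf']) for x in nets.place_of(c,l)[:1]])
"
```

```text
time: 23.65
position: [0.4311, 0.0267, 0.2169]
tool_rot: [1.36, 1.002, -1.121]
ft_force: [-0.1, -0.5, 1.7]
grip_width: 0.007
time: 24.15
position: [0.4234, -0.0717, 0.214]
tool_rot: [1.36, 1.005, -1.123]
ft_force: [0.6, 0.4, -0.0]
grip_width: 0.008
t 24.15 pos [ 0.4234 -0.0717  0.214 ] F [ 0.64  0.39 -0.01] M [ 0.112  0.247 -0.003] w 0.008
[[0.204, 0.975, -0.091], [-0.017, -0.09, -0.996], [-0.979, 0.205, -0.001]]
677 slope deg [0.27 0.1 ] lip z 0.1932 c [0.6051 0.1429]
56 0.0832
53 0.0831
51 0.0829
52 0.083
45 0.083
44 0.0829
side model [(array([ 0.787, -0.006,  0.003]), 0.64)]
side water_beaker [(array([ 0.765,  0.196, -0.001]), 0.86)]
side jar [(array([ 0.767, -0.216,  0.   ]), 0.82)]
side spatula [(array([ 0.579, -0.44 , -0.003]), 0.52)]
side bowl [(array([0.612, 0.14 , 0.113]), 0.77)]
top model [(array([ 0.788, -0.004,  0.002]), 0.8)]
top water_beaker [(array([ 0.766,  0.2  , -0.001]), 0.64)]
top jar [(array([0.471, 0.156, 0.081]), 0.73)]
top spatula [(array([ 0.578, -0.448,  0.002]), 0.93)]
top bowl [(array([0.609, 0.142, 0.116]), 0.9)]
```

View pics/side13.png

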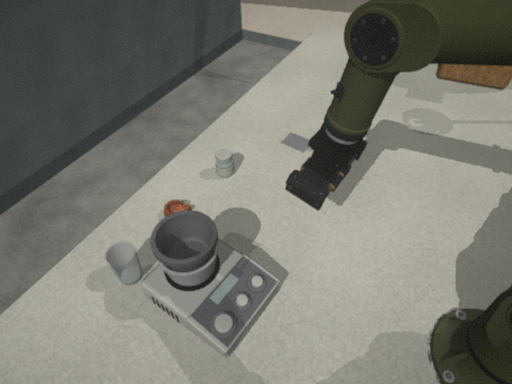

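View pics/top13.png

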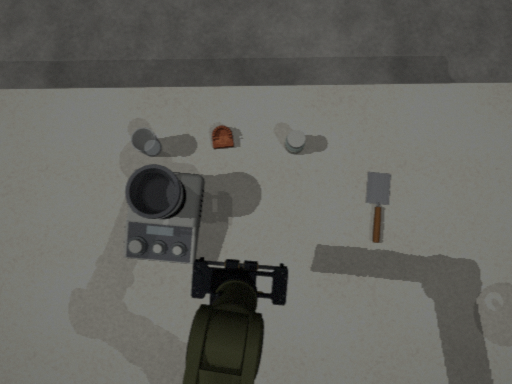

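The bowl sits in the cup at (185,240) in the side view and (155,192) in the top view. All three keys are up, the bystanders are where they were, and the arm is clear. I hand the job in.

```bash
python3 -c "
from bench import job;print(job.close_job())"
```

```text
the job is handed in; nothing more can be done
None
```

The job is done and handed in at about 24.5 s. The bowl is seated in the drive cup, the mixer was switched on with the large key, and slow speed was then chosen with the far small key.

- **Bowl:** I carried it by the lip, set it in the cup and released it. It stood about 1° crooked before the push.
- **Push:** I pressed it down to a measured 10.0 N. The gripper's body is wider than the bowl's mouth and begins only 70 mm behind the fingertips, while the bowl is 72 mm deep. So I pressed across the lip with the gripper's body, not on the middle of the floor. The moment reading showed the push was somewhat off-centre towards the end.
- **Seat:** The bowl came out level to about 0.3–0.4°. Its lip stands about 43 mm above the rim, within the given 30–50 mm, and this had not changed after the keys were pressed.
- **Keys:** Each key was pressed to its hard stop, the large one with about 29 N in total and the slow one with about 13 N. I checked that the large key was up again before going to the slow one. The middle key was not touched, and all three keys are back at 83 mm.
- **Bystanders:** They look unmoved in both pictures. One check disagreed: the network called the middle key the jar in the top view, which the picture itself contradicts.

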